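# Mirror the paint row into the steel rack

### The job

Move the four paint containers from the wooden rack with the cork mats into the empty steel rack, in reverse order: the one at the left end of the wooden rack goes to the right end of the steel rack, and so on along the row. Each stands upright on the floor of its own bay at the end, and none may be tipped over on the way.

Things in the scene. Friction and masses are not known exactly. Their poses are not given: they have to be found in the camera images.
- wood_rack: Pale wooden rack, full at the start, on the left or right. Four bays in a row along its y: centres at y = -114, -38, 38, 114 mm (x = 0), each 72 (y) x 78 (x) mm inside. Floor top at 6 mm, long walls and dividers 22 mm high, end plates 40. Outside 88 x 316 mm. Fixed; origin centre of underside, x away from the robot within 0.3 rad. A 2 mm cork mat in each bay.
- steel_rack: Bare steel rack, empty, beside the wooden one. Four bays in a row along its y: centres at y = -114, -38, 38, 114 mm (x = 0), each 72 (y) x 78 (x) mm inside. Floor top at 6 mm, long walls and dividers 22 mm high, end plates 30. Outside 88 x 316 mm. Fixed; origin centre of underside, x away from the robot within 0.3 rad. Clutter by the racks is under 25 mm tall, beyond x = 0.7 m up to 200.
- jar: Squat round white plastic jar with a broad flat white lid: diameter 52 mm up to 44 mm, then the lid of diameter 53 mm up to 58 mm. Origin at the centre of its underside, z up along its axis. Loose, about 110 g (varies), starts standing upright in one bay of the wooden rack, in any bay.
- bottle: Slim round white squeeze bottle with a pointed black nozzle: diameter 38 mm up to 58 mm, narrowing to 16 mm at 68 mm, nozzle tip at 88 mm. Origin at the centre of its underside, z up along its axis. Loose, about 80 g (varies), starts standing upright in one bay of the wooden rack, in any bay.
- flask: Flat rectangular white flask with a small round black cap: 32 mm (its x) by 50 mm (its y), 62 mm high, cap of diameter 22 mm up to 78 mm. It stands with its broad 50 mm side along the row, within 0.15 rad. Origin at the centre of its underside, z up along its axis. Loose, about 100 g (varies), starts standing upright in one bay of the wooden rack, in any bay.
- can: Plain round bare aluminium can with a dark grey top: diameter 44 mm, 70 mm high. Origin at the centre of its underside, z up along its axis. Loose, about 90 g (varies), starts standing upright in one bay of the wooden rack, in any bay.
- mat_jar: Square brown cork mat, 66 x 62 x 2 mm, fixed to the floor of the wooden rack in the bay where the jar stands at the start; it stays there, so it marks the bay which the jar came from (the four mats look alike). Origin at the centre of its underside, axes parallel to the rack's.
- mat_bottle: Square brown cork mat, 66 x 62 x 2 mm, fixed to the floor of the wooden rack in the bay where the bottle stands at the start; it stays there, so it marks the bay which the bottle came from (the four mats look alike). Origin at the centre of its underside, axes parallel to the rack's.
- mat_flask: Square brown cork mat, 66 x 62 x 2 mm, fixed to the floor of the wooden rack in the bay where the flask stands at the start; it stays there, so it marks the bay which the flask came from (the four mats look alike). Origin at the centre of its underside, axes parallel to the rack's.
- mat_can: Square brown cork mat, 66 x 62 x 2 mm, fixed to the floor of the wooden rack in the bay where the can stands at the start; it stays there, so it marks the bay which the can came from (the four mats look alike). Origin at the centre of its underside, axes parallel to the rack's.
There are look-alikes about, which are no part of the job. Leave any green or red look-alike of the can alone. Leave any turquoise look-alike of the bottle alone.

How it is judged:
By the outcome, as a careful person would: the job done as asked, in the order asked, and still so for the second after the job is handed in, with the robot touching nothing.
It also fails if it takes over 112 s, if anything falls off the work surface, if the arm or the gripper's body presses on something with over 40 N, if the wrist force passes 120 N, or if a joint passes its speed limit or range.

### The arm

A 6-joint arm with a two-finger parallel gripper is mounted at the origin on the work surface. World frame = base frame: x ahead of the robot, y to its left, z up, the work surface at z = 0. Lengths are in m, angles in rad, forces in N, time in s.
With the tool pointing down it reaches from about 0.3 to 0.875 m from the base axis. Payload 6.4 kg.
Tool frame: the origin (TCP) lies between the finger pads; the fingertips stand 25 mm ahead of it and the grasp point (between the pads) lies 6 mm ahead of it; z points along the fingers, y is the line along which they close (so a half turn about z gives the same grasp; the last joint's range is limited). The gripper opens to 85 mm and grips with 20 to 120 N. Pads are 22 mm wide; open, the fingers measure 114 mm over their backs; the gripper's body (76 mm by 85 mm) begins 54 mm behind the grasp point. The pads swing forward as they close: fully open they stand 13 mm farther back than shut.
Start: joints at [0.981, 0.181, 1.607, -0, 1.354, -0.206], TCP at [0.215, 0.533, 0.218] pointing down, gripper open.
Joint ranges: [-2.99, 2.99], [-0.89, 2.07], [0.3, 2.58], [-1.14, 4.28], [0, 2.63], [-3.12, 3.12]. Speed limits (rad/s): [2.57, 2.57, 3.01, 3.14, 3.14, 3.14].

### API

Orientations are given as a unit quaternion [w, x, y, z].
In Python, from bench import ctrl gives the robot as it stands.
- The arm moves only by the tool servo_tool, never from a script. Its argument "series" is text: rows parted by semicolons, each of 7 numbers parted by spaces: the gripper command: -1 is fully open, 1 is shut, values between are in proportion, then the shift along the tool's x, y, z in m, then the turn, a rotation vector about the tool's x, y, z in degrees. A call has 1 to 12 rows; each row is the pose to reach, as a shift and turn from the pose commanded when the call began, along the tool's axes at that moment; what a row does not reach only later rows make up. A row lasts 1/12 s, in which the tool goes at most 41.7 mm and 7.16 degrees, less where a joint would pass 70% of its speed; a pose out of reach is approached as far as the arm can. A call with a gripper value outside its range is refused whole. The fingers move at their own pace and stop on an object; the grip force is fixed at half the most. Time passes only in rows, so rows that repeat a pose let the fingers close. It gives the time, the measured TCP pose, the force, the opening and the grip force at its end, in the units of the state.
- ctrl.get_obs(): the state, without advancing time (a new reading comes with each control period).
- ctrl.camera(name): name is "scene" or "side" or "wrist"; returns a dict with "img" (480x640x3 uint8, red, green, blue), "z_map" (480x640 float32, m along the optical axis (not along the pixel's ray), 0 where there is no reading), "fovy" (degrees; the focal length in pixels is half the picture's height over the tangent of half this angle, whatever the lens; pixels are square), "cx", "cy" (the principal point, pixels), "extrinsics" (4x4, takes a point from camera to world coordinates); the wrist camera has in their place "T_tool_cam" (4x4, takes a point from camera to tool coordinates, whose origin is the TCP and whose axes are the flange's). Camera axes: x right, y down, z forward; pixel columns grow to the right and rows downward; lengths in m; the calibration is good to about 2 mm. A picture is of the moment at which its call begins: read the wrist's pose just before it.
- ctrl.hand_in(): hands the job in; it is judged then, once.
The state is a dict: "time_s": time; "q": joint angles; "dq": joint speeds; "joint_efforts": joint torques, N m; "eef_pos": TCP position; "eef_rot": TCP orientation; "wrist_force": force on the tool from outside, world axes, zero at the start; "torque": the same for the moment, N m; "opening": opening from 0.0 (shut) to 1.0 (fully open); "grasp_force": force on a finger pad.
Only numpy, scipy, OpenCV 4.12 (cv2) and the standard library are available. Lean on these libraries where they do the work, as an engineer would, in place of code of your own. Each camera call takes 0.05 s, during which the arm holds its last target. There are 200 camera calls.

## Working session

There is one attempt and no reset: what is moved stays moved. The work goes in short steps, Python scripts to look and compute and a tool call to move; the robot and the scene stay as the last step left them, time stands still between calls to the robot, and variables do not carry over. Pictures are saved under pics/ and viewed, at most 14 in all, crops included, and the job is handed in when it is done.

Besides the shell and the picture viewer there is one more tool, called after "Request:" as name(argument=value, ...) on one line, values as JSON. servo_tool: Moves the arm, as the interface text tells. Its arguments: {"type":"object","properties":{"series":{"type":"string"}},"required":["series"]}

```bash
ls; mkdir -p pics; cat > h.py <<'E'
import numpy as np, cv2
from bench import ctrl
def save(name,f):
    c=ctrl.camera(name); cv2.imwrite(f,c["img"][:,:,::-1]); np.savez(f[:-4]+'.npz',**{k:v for k,v in c.items()}); return c
def pts(c,T):
    f=240/np.tan(np.radians(c["fovy"])/2); v,u=np.mgrid[:480,:640]; z=c["z_map"]
    P=np.stack([(u-c["cx"])/f*z,(v-c["cy"])/f*z,z],-1)
    return P@T[:3,:3].T+T[:3,3]
def ray(c,T,u,v,h):
    f=240/np.tan(np.radians(c["fovy"])/2); d=T[:3,:3]@np.array([(u-c["cx"])/f,(v-c["cy"])/f,1]); o=T[:3,3]
    return o+d*(h-o[2])/d[2]
E
python3 - <<'E'
from h import *
o=ctrl.get_obs(); print(o)
for n in("scene","side"):
    c=save(n,f"pics/{n}0.png"); print(n,c["fovy"],c["cx"],c["cy"],c["extrinsics"].round(3).tolist(),(c["z_map"]>0).mean())
E
```

```text
pics
{'time_s': 0.0, 'q': array([ 9.80689344e-01,  1.81556843e-01,  1.60802107e+00, -3.13967811e-05,
        1.35385136e+00, -2.06296103e-01]), 'dq': array([-1.13818842e-04, -1.34327387e-03,  1.22424615e-03,  2.67561516e-04,
       -6.41502487e-05,  2.77956052e-04]), 'joint_efforts': array([-1.17069198e-04, -4.44844615e+01, -3.51356363e+01, -2.97224688e-05,
        8.50566983e-03,  2.50024065e-06]), 'eef_pos': array([0.21496138, 0.53265741, 0.21696901]), 'eef_rot': array([-3.41958448e-04,  1.90726290e-01,  9.81642827e-01, -8.52408268e-04]), 'wrist_force': array([-0.12429431, -0.13757152,  0.31978064]), 'torque': array([-0.04550914, -0.007397  , -0.02522081]), 'grasp_force': 0.0, 'opening': 0.9982149629259931}
scene 52.22709929066059 319.9779562115984 251.73282849924487 [[0.6, 0.661, -0.45, 0.889], [0.8, -0.501, 0.331, -0.302], [-0.006, -0.558, -0.829, 0.762], [0.0, 0.0, 0.0, 1.0]] 0.9960807291666667
side 43.50774445195134 316.6352329822981 246.48043211506365 [[-0.989, -0.116, 0.09, 0.408], [-0.146, 0.743, -0.654, 0.788], [0.009, -0.66, -0.752, 0.972], [0.0, 0.0, 0.0, 1.0]] 0.9961848958333334
```

View pics/scene0.png

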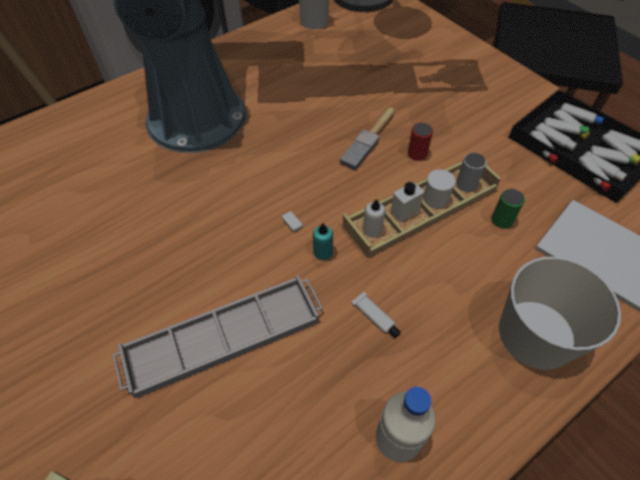

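View pics/side0.png

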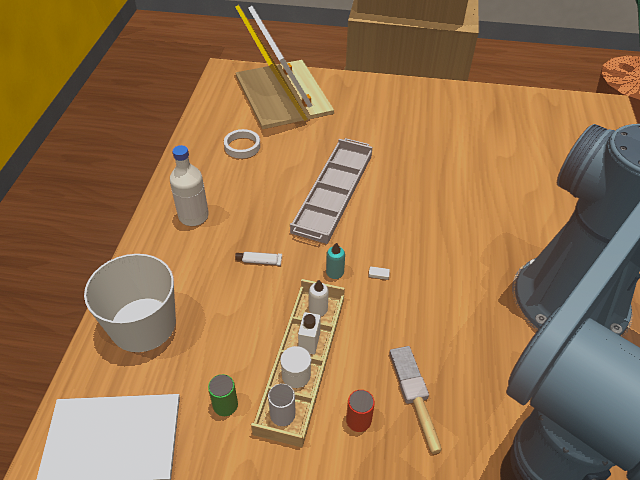

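Scene view: the steel rack is at about (220,335) px and the wooden rack at (420,205). Along the wooden rack from the robot's right: bottle (374,218), flask (407,200), jar (440,188) and can (472,172). The turquoise bottle (323,242), red can (420,140) and green can (507,208) are look-alikes outside the rack. The grey/dark-topped can in the rack and the white bottle with the black nozzle are the right ones.

```bash
python3 - <<'E'
from h import *
C={n:dict(np.load(f"pics/{n}0.npz")) for n in("scene","side")}
P={n:pts(c,c["extrinsics"]) for n,c in C.items()}
for n in C:
    print(n,"table z",np.median(P[n][(P[n][...,2]<.02)&(P[n][...,0]>.3)&(P[n][...,0]<.7)][...,2]))
def at(n,u,v): return P[n][v,u].round(3)
for n,q in {"scene":[(374,218),(407,200),(440,188),(472,172),(323,242),(420,140),(507,208),(220,335)],"side":[(318,300),(309,335),(295,368),(282,405),(335,262),(360,410),(223,395),(330,190)]}.items(): print(n,[at(n,*x).tolist() for x in q])
# racks: points 8..45mm high in coarse boxes
for n in C:
    p=P[n].reshape(-1,3)
    m=(p[:,2]>.014)&(p[:,2]<.05)&(p[:,0]>.3)&(p[:,0]<.75)
    g=np.zeros((1000,600),np.uint8) # y -0.5..0.5, x .2...8
    i=((p[m][:,1]+.5)*1000).astype(int); j=((p[m][:,0]-.2)*1000).astype(int)
    k=(i>=0)&(i<1000); g[i[k],j[k]]=255
    g=cv2.morphologyEx(g,cv2.MORPH_CLOSE,np.ones((9,9)))
    for ct in cv2.findContours(g,cv2.RETR_EXTERNAL,2)[0]:
        r=cv2.minAreaRect(ct)
        if max(r[1])>15: print(n,"x",r[0][0]/1000+.2,"y",r[0][1]/1000-.5,r[1],r[2])
# object tops
for n in C:
    p=P[n].reshape(-1,3)
    for h0,h1 in((.055,.11),):
        m=(p[:,2]>h0)&(p[:,2]<h1)&(p[:,0]>.3)&(p[:,0]<.75)
        g=np.zeros((1000,600),np.uint8); q=p[m]; k=abs(q[:,1])<.5; q=q[k]
        i=((q[:,1]+.5)*1000).astype(int); j=((q[:,0]-.2)*1000).astype(int); g[i,j]=255
        g=cv2.morphologyEx(g,cv2.MORPH_CLOSE,np.ones((5,5)))
        N,L,S,_=cv2.connectedComponentsWithStats(g)
        for a in range(1,N):
            if S[a,4]>80:
                w=q[L[i,j]==a]; zt=np.percentile(w[:,2],98); t=w[w[:,2]>zt-.006]; print(n,"top",zt.round(3),"ctr",((t.max(0)+t.min(0))/2).round(3)[:2],"ext",np.ptp(t,0).round(3)[:2],len(t))
E
```

```text
scene table z 0.0001622857029273117
side table z -0.0002536516478840456
scene [[0.512, 0.098, 0.065], [0.518, 0.171, 0.068], [0.533, 0.241, 0.067], [0.542, 0.317, 0.068], [0.495, -0.005, 0.059], [0.412, 0.306, 0.06], [0.638, 0.31, 0.06], [0.522, -0.236, 0.024]]
side [[0.494, 0.13, 0.065], [0.499, 0.209, 0.066], [0.512, 0.276, 0.062], [0.52, 0.355, 0.078], [0.475, 0.024, 0.052], [0.395, 0.34, 0.07], [0.62, 0.347, 0.069], [0.518, -0.227, 0.008]]
scene x 0.722 y 0.40449999999999997 (52.0, 133.0) 0.0
scene x 0.48322476196289066 y 0.34041735839843745 (47.1298828125, 9.02616024017334) 88.26429748535156
scene x 0.53253125 y 0.32349096679687495 (43.41659164428711, 22.87144660949707) 28.92642593383789
scene x 0.6344635314941407 y 0.3164071655273437 (42.54409408569336, 19.838241577148438) 23.552263259887695
scene x 0.40484613037109374 y 0.3104570922851563 (43.6004524230957, 21.284177780151367) 36.60707473754883
scene x 0.4746082763671875 y 0.25888146972656245 (26.063997268676758, 6.039218902587891) 87.39744567871094
scene x 0.3160153579711914 y 0.2314580688476563 (40.8694953918457, 122.8470535
[... 2883 characters left out ...]
68 ctr [0.517 0.258] ext [0.053 0.054] 474
scene top 0.074 ctr [0.398 0.322] ext [0.044 0.043] 245
scene top 0.073 ctr [0.63  0.328] ext [0.043 0.043] 349
scene top 0.081 ctr [0.527 0.335] ext [0.043 0.041] 300
side top 0.11 ctr [ 0.634 -0.479] ext [0.015 0.008] 10
side top 0.107 ctr [ 0.655 -0.454] ext [0.011 0.008] 12
side top 0.086 ctr [0.477 0.009] ext [0.01 0.01] 26
side top 0.096 ctr [0.496 0.112] ext [0.01 0.01] 24
side top 0.087 ctr [0.503 0.189] ext [0.021 0.024] 109
side top 0.069 ctr [0.515 0.261] ext [0.052 0.054] 622
side top 0.074 ctr [0.396 0.325] ext [0.042 0.044] 482
side top 0.074 ctr [0.627 0.332] ext [0.043 0.043] 457
side top 0.082 ctr [0.525 0.338] ext [0.043 0.043] 494
```

```bash
cat >> h.py <<'E'
from scipy.spatial.transform import Rotation as R
STEEL=np.array([.5115,-.2325]); SA=-12.7; WA=-6.3
def bay(k):  # world xy of steel bay at rack y=k mm
    a=np.radians(SA); return STEEL+k/1000*np.array([-np.sin(a),np.cos(a)])
def tool():
    o=ctrl.get_obs(); return o["eef_pos"],R.from_quat(np.r_[o["eef_rot"][1:],o["eef_rot"][0]]),o
def go(x,y,z,ang): # TCP target, closing-line direction deg -> shift(mm), rotvec(deg)
    p,r,o=tool(); a=np.radians(ang)
    Y=[np.cos(a),np.sin(a),0];Z=[0,0,-1];X=np.cross(Y,Z)
    t=R.from_matrix(np.c_[X,Y,Z]); print("shift mm",(r.inv().apply(np.array([x,y,z])-p)*1000).round(1),"turn",np.degrees((r.inv()*t).as_rotvec()).round(2))
E
python3 - <<'E'
from h import *
go(.512,.30,.24,WA)
c=ctrl.camera("wrist"); print(c["T_tool_cam"].round(3),c["fovy"])
E
```

```text
shift mm [-362.6 -104.6  -22.9] turn [-9.000e-02  4.000e-02  7.431e+01]
[[ 0.    -0.965 -0.262  0.066]
 [ 1.    -0.     0.001 -0.   ]
 [-0.001 -0.262  0.965 -0.155]
 [ 0.     0.     0.     1.   ]] 70.26340615719752
```

Request:
servo_tool(series="-1 -0.363 -0.105 -0.023 0 0 74.3;-1 -0.363 -0.105 -0.023 0 0 74.3;-1 -0.363 -0.105 -0.023 0 0 74.3;-1 -0.363 -0.105 -0.023 0 0 74.3;-1 -0.363 -0.105 -0.023 0 0 74.3;-1 -0.363 -0.105 -0.023 0 0 74.3;-1 -0.363 -0.105 -0.023 0 0 74.3;-1 -0.363 -0.105 -0.023 0 0 74.3;-1 -0.363 -0.105 -0.023 0 0 74.3;-1 -0.363 -0.105 -0.023 0 0 74.3;-1 -0.363 -0.105 -0.023 0 0 74.3;-1 -0.363 -0.105 -0.023 0 0 74.3")

```text
time_s: 1.15
eef_pos: [0.5132, 0.2988, 0.2403]
eef_rot: [-0.0, 0.746, 0.666, -0.0]
wrist_force: [-0.2, 0.2, -0.6]
opening: 1.003
grasp_force: 0.0
```

```bash
cat >> h.py <<'E'
def wrist(f):
    p,r,o=tool(); c=save("wrist",f); T=np.eye(4); T[:3,:3]=r.as_matrix(); T[:3,3]=p; T=T@c["T_tool_cam"]; return c,T,pts(c,T)
def tops(P,h0=.055,h1=.11):
    p=P.reshape(-1,3); m=(p[:,2]>h0)&(p[:,2]<h1)&(p[:,0]>.3)&(p[:,0]<.75)&(abs(p[:,1])<.5); q=p[m]
    g=np.zeros((1000,600),np.uint8); i=((q[:,1]+.5)*1000).astype(int); j=((q[:,0]-.2)*1000).astype(int); g[i,j]=255
    g=cv2.morphologyEx(g,cv2.MORPH_CLOSE,np.ones((7,7))); N,L,S,_=cv2.connectedComponentsWithStats(g)
    for a in range(1,N):
        if S[a,4]>80:
            w=q[L[i,j]==a]; zt=np.percentile(w[:,2],98); t=w[w[:,2]>zt-.006]
            print("top",zt.round(3),"ctr",((t.max(0)+t.min(0))/2).round(4)[:2],"ext",np.ptp(t,0).round(3)[:2],len(t))
E
python3 - <<'E'
from h import *
c,T,P=wrist("pics/w1.png"); tops(P)
go(.526,.3365,.2,WA)
E
```

```text
top 0.087 ctr [0.4983 0.1127] ext [0.017 0.009] 101
top 0.086 ctr [0.5036 0.1867] ext [0.022 0.022] 357
top 0.067 ctr [0.5163 0.2591] ext [0.052 0.052] 2014
top 0.072 ctr [0.3968 0.3224] ext [0.043 0.043] 1575
top 0.072 ctr [0.6285 0.3295] ext [0.043 0.043] 1702
top 0.08 ctr [0.5263 0.3358] ext [0.043 0.043] 1736
shift mm [38.3  9.3 40.3] turn [-0.06  0.02  0.03]
```

View pics/w1.png

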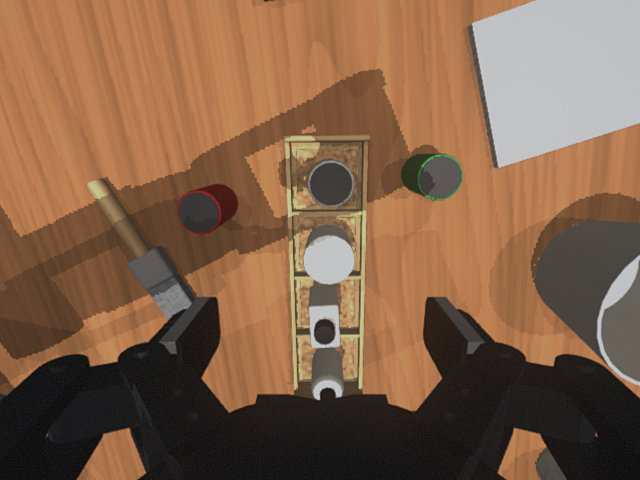

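```bash
python3 - <<'E'
import cv2
a=cv2.imread("pics/w1.png")[120:420,170:490]; cv2.imwrite("pics/crop1.png",cv2.resize(a,None,fx=2,fy=2,interpolation=2))
E
```

```text
(no output)
```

View pics/crop1.png

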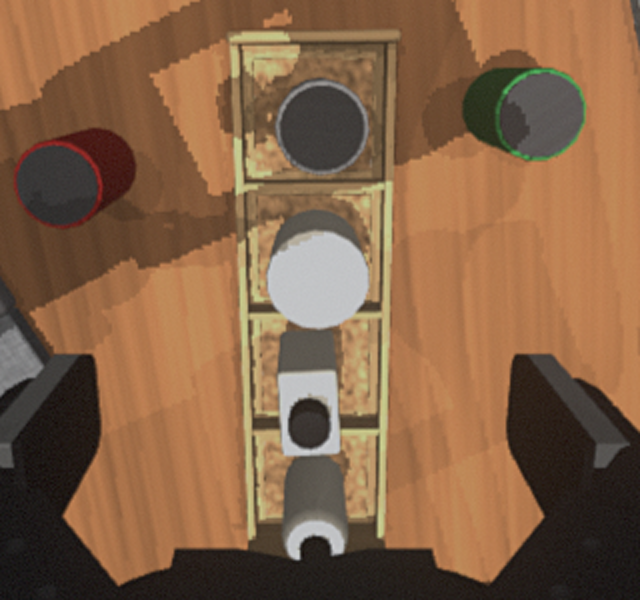

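Request:
servo_tool(series="-1 0.037 0.009 0.04 0 0 0;-1 0.037 0.009 0.08 0 0 0;-1 0.037 0.009 0.12 0 0 0;-1 0.037 0.009 0.12 0 0 0;-1 0.037 0.009 0.12 0 0 0")

```text
time_s: 1.62
eef_pos: [0.5222, 0.3351, 0.1171]
eef_rot: [-0.001, 0.744, 0.668, -0.004]
wrist_force: [0.6, 0.4, 0.0]
opening: 0.999
grasp_force: 0.0
```

The crop confirms it: the bare-sided can with the dark grey top is inside the rack at (320,127). The red one (58,184) and green one (540,114) are outside the rack and stay untouched.

Request:
servo_tool(series="-1 0 0 0.03 0 0 0;-1 0 0 0.05 0 0 0;-1 0 0 0.064 0 0 0;-1 0 0 0.064 0 0 0;-1 0 0 0.064 0 0 0")

```text
time_s: 2.03
eef_pos: [0.5263, 0.336, 0.0584]
eef_rot: [0.0, 0.745, 0.667, 0.001]
wrist_force: [1.5, -0.3, 0.3]
opening: 1.004
grasp_force: 0.0
```

Request:
servo_tool(series="1 0 0 0 0 0 0;1 0 0 0 0 0 0;1 0 0 0 0 0 0;1 0 0 0 0 0 0;1 0 0 0 0 0 0;1 0 0 0 0 0 0;1 0 0 0 0 0 0;1 0 0 0 0 0 0;1 0 0 0 0 0 0")

```text
time_s: 2.78
eef_pos: [0.5265, 0.3362, 0.0589]
eef_rot: [0.0, 0.745, 0.667, 0.001]
wrist_force: [-1.3, -0.9, 7.4]
opening: 0.471
grasp_force: 59.5
```

Request:
servo_tool(series="1 0 0 -0.02 0 0 0;1 0 0 -0.05 0 0 0;1 0 0 -0.09 0 0 0;1 0 0 -0.12 0 0 0;1 0 0 -0.12 0 0 0;1 0 0 -0.12 0 0 0")

```text
time_s: 3.28
eef_pos: [0.5271, 0.3364, 0.18]
eef_rot: [0.001, 0.745, 0.667, 0.003]
wrist_force: [0.0, 0.1, -1.6]
opening: 0.47
grasp_force: 60.7
```

```bash
python3 - <<'E'
from h import *
print(tool()[0],tool()[2]["opening"]); b=bay(-114); print(b); go(*b,.178,SA)
E
```

```text
[0.52713915 0.33637525 0.17995826] 0.4704907640213902
[ 0.48643753 -0.34371094]
shift mm [-6.805e+02  3.400e+01  3.000e-01] turn [ 0.28 -0.17  6.42]
```

Request:
servo_tool(series="1 -0.02 0.001 0 0 0 0;1 -0.06 0.003 0 0 0 1;1 -0.1 0.005 0 0 0 2;1 -0.14 0.007 0 0 0 3;1 -0.18 0.009 0 0 0 4;1 -0.22 0.011 0 0 0 5;1 -0.26 0.013 0 0 0 6;1 -0.3 0.015 0 0 0 6.4;1 -0.34 0.017 0 0 0 6.4;1 -0.38 0.019 0 0 0 6.4;1 -0.42 0.021 0 0 0 6.4;1 -0.45 0.022 0 0 0 6.4")

```text
time_s: 4.28
eef_pos: [0.4965, -0.1165, 0.1752]
eef_rot: [-0.001, 0.781, 0.624, -0.001]
wrist_force: [0.5, 0.1, -1.4]
opening: 0.474
grasp_force: 60.7
```

Request:
servo_tool(series="1 0 0 0 0 0 0;1 0 0 0 0 0 0;1 0 0 0 0 0 0")

```text
time_s: 4.53
eef_pos: [0.4972, -0.1132, 0.1755]
eef_rot: [-0.001, 0.781, 0.624, -0.0]
wrist_force: [-0.1, 0.2, -1.5]
opening: 0.467
grasp_force: 60.7
```

```bash
python3 - <<'E'
from h import *
p,_,o=tool(); print(p,o["opening"],o["time_s"]); b=bay(-114); go(*b,.178,SA)
c,T,P=wrist("pics/w2.png")
E
```

```text
[ 0.49720176 -0.1132066   0.17550511] 0.4665761328087192 4.5333
shift mm [-227.2   40.3   -2.9] turn [-0.16 -0.07 -0.03]
```

View pics/w2.png

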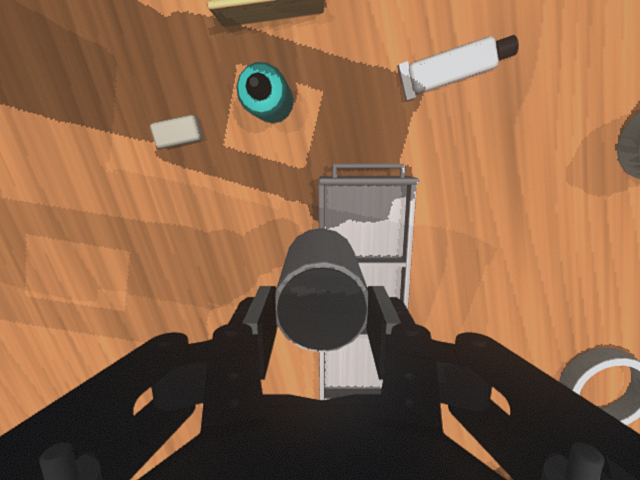

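The can is held upright (322,295). The steel rack's left end plate runs (320,180)–(416,180) and its first divider is at v≈262. I'll check my rack pose against these by casting rays.

```bash
python3 - <<'E'
from h import *
p,r,o=tool(); c=dict(np.load("pics/w2.npz")); T=np.eye(4); T[:3,:3]=r.as_matrix(); T[:3,3]=p; T=T@c["T_tool_cam"]; P=pts(c,T)
a=np.radians(SA)
for u,v,h in((320,180,.03),(416,180,.03),(408,263,.022),(384,363,.022),(365,262,.022)):
    w=ray(c,T,u,v,h)[:2]-STEEL; print((u,v),"rack xy mm",np.round(1000*np.array([w@[np.cos(a),np.sin(a)],w@[-np.sin(a),np.cos(a)]]),1))
for u,v in((390,230),(385,300),(360,375)): print("floor z",P[v-4:v+4,u-4:u+4,2].mean().round(4))
q=P[260:330,300:345].reshape(-1,3); print("can top",q[:,2].max().round(3))
E
```

```text
(320, 180) rack xy mm [-41.4 157.2]
(416, 180) rack xy mm [ 42.1 157.3]
(408, 263) rack xy mm [42.3 78.8]
(384, 363) rack xy mm [ 24.7 -29.9]
(365, 262) rack xy mm [ 1.3 79.8]
floor z 0.0108
floor z 0.2083
floor z 0.0058
can top 0.331
```

Request:
servo_tool(series="1 -0.03 0.005 0 0 0 0;1 -0.07 0.013 0 0 0 0;1 -0.11 0.02 0 0 0 0;1 -0.15 0.027 0 0 0 0;1 -0.19 0.034 0 0 0 0;1 -0.22 0.039 0 0 0 0;1 -0.227 0.04 0 0 0 0;1 -0.227 0.04 0 0 0 0;1 -0.227 0.04 0 0 0 0")

```text
time_s: 5.33
eef_pos: [0.4876, -0.3425, 0.1762]
eef_rot: [-0.001, 0.781, 0.625, 0.0]
wrist_force: [-0.2, 1.1, -1.3]
opening: 0.471
grasp_force: 60.7
```

Request:
servo_tool(series="1 0 0 0.03 0 0 0;1 0 0 0.07 0 0 0;1 0 0 0.1 0 0 0;1 0 0 0.112 0 0 0;1 0 0 0.115 0 0 0;1 0 0 0.117 0 0 0;1 0 0 0.119 0 0 0;1 0 0 0.119 0 0 0")

```text
time_s: 6.0
eef_pos: [0.4886, -0.3449, 0.0598]
eef_rot: [0.002, 0.781, 0.625, 0.0]
wrist_force: [0.3, 0.2, -0.6]
opening: 0.469
grasp_force: 60.8
```

Request:
servo_tool(series="1 0 0 0.001 0 0 0;1 0 0 0.002 0 0 0;1 0 0 0.003 0 0 0;1 0 0 0.003 0 0 0;1 0 0 0.003 0 0 0")

```text
time_s: 6.42
eef_pos: [0.4879, -0.3453, 0.0569]
eef_rot: [0.001, 0.781, 0.625, -0.0]
wrist_force: [-2.2, 1.2, 8.1]
opening: 0.472
grasp_force: 61.8
```

Contact is felt (8 N), so I release slowly and rise.

Request:
servo_tool(series="0.3 0 0 0 0 0 0;0 0 0 0 0 0 0;-0.4 0 0 0 0 0 0;-1 0 0 0 0 0 0;-1 0 0 0 0 0 0;-1 0 0 0 0 0 0;-1 0 0 -0.03 0 0 0;-1 0 0 -0.07 0 0 0;-1 0 0 -0.11 0 0 0;-1 0 0 -0.14 0 0 0;-1 0 0 -0.14 0 0 0")

```text
time_s: 7.33
eef_pos: [0.4904, -0.3473, 0.203]
eef_rot: [0.006, 0.781, 0.625, 0.001]
wrist_force: [0.5, -0.6, 0.3]
opening: 1.0
grasp_force: 0.0
```

```bash
python3 - <<'E'
from h import *
print(tool()[0]); c,T,P=wrist("pics/w3.png"); tops(P,.04); go(.5163,.2595,.19,WA)
E
```

```text
[ 0.49039529 -0.34726046  0.20303689]
top 0.109 ctr [ 0.6526 -0.4705] ext [0.032 0.041] 342
top 0.078 ctr [ 0.4876 -0.3452] ext [0.043 0.044] 1980
shift mm [ 596.9 -106.6    6. ] turn [ 0.39  0.29 -6.38]
```

Request:
servo_tool(series="-1 0.03 -0.005 0.001 0 0 0;-1 0.07 -0.012 0.002 0 0 -1;-1 0.11 -0.02 0.003 0 0 -2;-1 0.15 -0.027 0.003 0 0 -3;-1 0.19 -0.034 0.003 0 0 -4;-1 0.23 -0.041 0.003 0 0 -5;-1 0.27 -0.048 0.003 0 0 -6;-1 0.31 -0.055 0.003 0 0 -6.4;-1 0.35 -0.062 0.003 0 0 -6.4;-1 0.39 -0.07 0.003 0 0 -6.4;-1 0.43 -0.077 0.003 0 0 -6.4;-1 0.47 -0.084 0.003 0 0 -6.4")

```text
time_s: 8.38
eef_pos: [0.5073, 0.1347, 0.1904]
eef_rot: [-0.001, 0.745, 0.667, -0.001]
wrist_force: [1.5, 0.1, 0.4]
opening: 1.001
grasp_force: 0.0
```

Request:
servo_tool(series="-1 0 0 0 0 0 0;-1 0 0 0 0 0 0;-1 0 0 0 0 0 0")

```text
time_s: 8.63
eef_pos: [0.5078, 0.1327, 0.1906]
eef_rot: [-0.001, 0.744, 0.668, -0.001]
wrist_force: [0.3, -0.7, -0.6]
opening: 1.003
grasp_force: 0.0
```

```bash
python3 - <<'E'
from h import *
print(tool()[0]); c,T,P=wrist("pics/w4.png"); tops(P,.055); go(.5163,.2595,.15,WA)
E
```

```text
[0.50778073 0.13265874 0.1906041 ]
top 0.087 ctr [0.4784 0.0062] ext [0.011 0.009] 114
top 0.095 ctr [0.4981 0.1096] ext [0.011 0.01 ] 135
top 0.086 ctr [0.5035 0.1864] ext [0.021 0.021] 655
top 0.067 ctr [0.5159 0.2588] ext [0.052 0.052] 4217
top 0.072 ctr [0.396 0.309] ext [0.041 0.018] 1157
shift mm [127.7  -5.7  40.8] turn [-0.1   0.04 -0.01]
```

Request:
servo_tool(series="-1 0.03 -0.002 0 0 0 0;-1 0.07 -0.004 0 0 0 0;-1 0.11 -0.006 0.02 0 0 0;-1 0.127 -0.006 0.04 0 0 0;-1 0.127 -0.006 0.06 0 0 0;-1 0.127 -0.006 0.08 0 0 0;-1 0.127 -0.006 0.105 0 0 0;-1 0.127 -0.006 0.125 0 0 0;-1 0.127 -0.006 0.132 0 0 0;-1 0.127 -0.006 0.132 0 0 0;-1 0.127 -0.006 0.132 0 0 0")

```text
time_s: 9.6
eef_pos: [0.5171, 0.2586, 0.0602]
eef_rot: [-0.0, 0.745, 0.667, -0.0]
wrist_force: [0.5, 0.4, 0.2]
opening: 0.999
grasp_force: 0.0
```

Request:
servo_tool(series="1 0 0 0 0 0 0;1 0 0 0 0 0 0;1 0 0 0 0 0 0;1 0 0 0 0 0 0;1 0 0 0 0 0 0;1 0 0 0 0 0 0;1 0 0 0 0 0 0;1 0 0 0 0 0 0")

```text
time_s: 10.27
eef_pos: [0.5165, 0.2597, 0.0599]
eef_rot: [-0.0, 0.745, 0.667, 0.0]
wrist_force: [0.5, 1.0, 0.4]
opening: 0.0
grasp_force: 0.0
```

Request:
servo_tool(series="1 0 0 -0.01 0 0 0;1 0 0 -0.03 0 0 0;1 0 0 -0.06 0 0 0;1 0 0 -0.1 0 0 0;1 0 0 -0.12 0 0 0;1 0 0 -0.12 0 0 0;1 0 0 -0.12 0 0 0")

```text
time_s: 10.85
eef_pos: [0.5177, 0.26, 0.1824]
eef_rot: [0.001, 0.745, 0.667, 0.002]
wrist_force: [-0.2, -0.4, -1.4]
opening: 0.001
grasp_force: 0.0
```

```bash
python3 - <<'E'
from h import *
p,_,o=tool();print(p,o["opening"],o["grasp_force"]); b=bay(-38); print(b); go(*b,.182,SA)
E
```

```text
[0.51769432 0.25998686 0.18237178] 0.0014331791119720663 0.0
[ 0.50314584 -0.26957031]
shift mm [-5.28e+02  4.35e+01 -3.00e-01] turn [ 0.22 -0.1   6.41]
```

The gripper reads fully shut after closing on the jar. I need to look.

```bash
python3 - <<'E'
from h import *
c,T,P=wrist("pics/w5.png"); tops(P,.04)
c=save("side","pics/side5.png")
E
```

```text
top 0.081 ctr [0.5021 0.1156] ext [0.01  0.009] 65
top 0.067 ctr [0.5161 0.2593] ext [0.052 0.052] 3087
top 0.072 ctr [0.3967 0.3225] ext [0.044 0.043] 2552
top 0.072 ctr [0.629  0.3296] ext [0.044 0.043] 2763
top 0.041 ctr [0.5272 0.3781] ext [0.083 0.012] 154
```

View pics/w5.png

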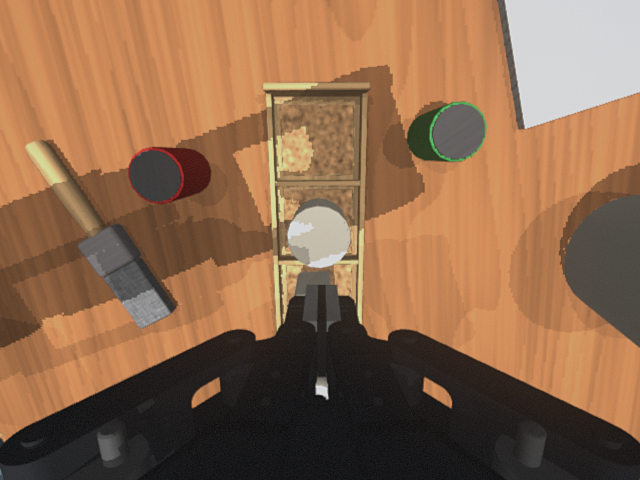

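View pics/side5.png

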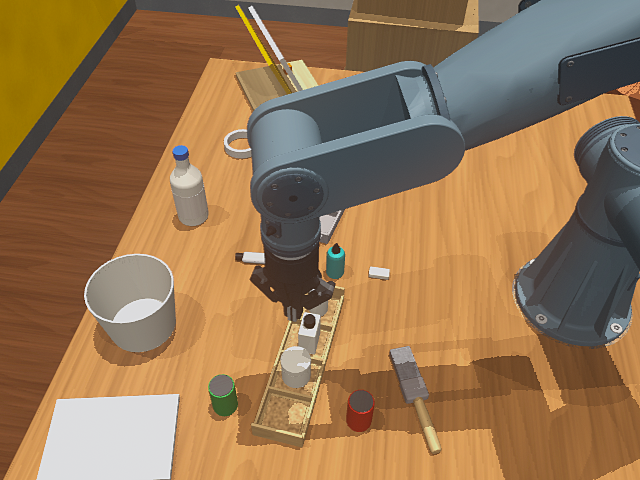

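```bash
python3 - <<'E'
from h import *
p,r,o=tool(); print(p,o["opening"],o["wrist_force"],o["time_s"])
c=dict(np.load("pics/w5.npz")); T=np.eye(4); T[:3,:3]=r.as_matrix(); T[:3,3]=p; T=T@c["T_tool_cam"]; P=pts(c,T)
for v in range(270,410,8): print(v,(1000*(r.inv().apply(P[v,[300,312,320,330]]-p))).round(0)[:, [0,2]].tolist())
E
```

```text
[0.5158476  0.25946849 0.17924566] -0.0002900067057601864 [-0.3441094   0.23517485 -0.02756907] 10.95
270 [[-49.0, 173.0], [-50.0, 176.0], [-50.0, 175.0], [-49.0, 174.0]]
278 [[-51.0, 155.0], [-50.0, 154.0], [-50.0, 152.0], [-58.0, 175.0]]
286 [[-50.0, 133.0], [11.0, -19.0], [11.0, -19.0], [11.0, -18.0]]
294 [[-51.0, 116.0], [11.0, -28.0], [11.0, -27.0], [11.0, -28.0]]
302 [[7.0, -26.0], [11.0, -35.0], [11.0, -36.0], [11.0, -35.0]]
310 [[7.0, -34.0], [11.0, -42.0], [11.0, -42.0], [11.0, -42.0]]
318 [[7.0, -41.0], [11.0, -48.0], [11.0, -49.0], [11.0, -48.0]]
326 [[13.0, -58.0], [12.0, -56.0], [9.0, -51.0], [12.0, -56.0]]
334 [[12.0, -60.0], [12.0, -61.0], [6.0, -50.0], [13.0, -62.0]]
342 [[12.0, -66.0], [11.0, -65.0], [3.0, -50.0], [12.0, -65.0]]
350 [[12.0, -69.0], [10.0, -67.0], [-0.0, -51.0], [8.0, -64.0]]
358 [[16.0, -80.0], [7.0, -66.0], [-3.0, -50.0], [3.0, -60.0]]
366 [[16.0, -84.0], [1.0, -61.0], [-7.0, -51.0], [1.0, -61.0]]
374 [[17.0, -87.0], [-2.0, -61.0], [-10.0, -50.0], [-3.0, -61.0]]
382 [[15.0, -88.0], [-5.0, -61.0], [-136.0, 113.0], [-6.0, -61.0]]
390 [[14.0, -89.0], [-8.0, -61.0], [-141.0, 108.0], [-7.0, -62.0]]
398 [[12.0, -90.0], [-8.0, -65.0], [-145.0, 102.0], [-8.0, -64.0]]
406 [[11.0, -91.0], [10.0, -90.0], [10.0, -90.0], [11.0, -90.0]]
```

```bash
python3 - <<'E'
from h import *
for f in("w1","w4","w2","w5"):
    c=dict(np.load(f"pics/{f}.npz")); Q=pts(c,c["T_tool_cam"])*1000
    m=(c["z_map"]>0)&(c["z_map"]<.25); z=Q[...,2]; k=m&(abs(Q[...,1])<60)&(abs(Q[...,0])<20)
    print(f,"tip z",np.percentile(z[k],[90,99,100]).round(1),"zmap min",c["z_map"][c["z_map"]>0].min(),c["T_tool_cam"][:3,3],c["fovy"])
    if f=="w2":
        for u,v in((322,320),(322,300),(322,280),(322,250),(265,300),(262,320),(380,310),(372,300)): print(u,v,Q[v,u].round(0))
E
```

```text
w1 tip z [-57.5 -32.  -25.3] zmap min 0.050000157 [ 6.59047287e-02 -1.53289596e-05 -1.55427272e-01] 70.26340615719752
w4 tip z [-57.6 -31.9 -25.4] zmap min 0.0500009 [ 6.59050625e-02 -1.51491425e-05 -1.55427208e-01] 70.26340615719752
w2 tip z [-20.7   0.4  50.1] zmap min 0.05000046 [ 6.59027194e-02 -3.16191264e-06 -1.55427436e-01] 70.26340615719752
322 320 [ -4.   0. -20.]
322 300 [  5.   0. -19.]
322 280 [ 14.   0. -20.]
322 250 [22.  0. -0.]
265 300 [ 11. -22. -33.]
262 320 [ 11. -20. -49.]
380 310 [ 11.  21. -42.]
372 300 [  9.  20. -29.]
w5 tip z [-66.6 -30.1 -16.5] zmap min 0.05000209 [ 6.59036855e-02 -1.85829551e-05 -1.55427555e-01] 70.26340615719752
```

The fingertips really sit about 16 mm behind the reported TCP when shut, and 25 mm behind when open. That is about 41 mm different from the stated geometry: the can was held only by its top edge, and the gripper closed above the jar. So I go about 43 mm deeper from here on. The jar hasn't moved.

Request:
servo_tool(series="-1 0 0 0 0 0 0;-1 0 0 0 0 0 0;-1 0 0 0 0 0 0;-1 0 0 0 0 0 0;-1 0 0 0 0 0 0;-1 0 0 0.04 0 0 0;-1 0 0 0.08 0 0 0;-1 0 0 0.12 0 0 0;-1 0 0 0.15 0 0 0;-1 0 0 0.166 0 0 0;-1 0 0 0.166 0 0 0;-1 0 0 0.166 0 0 0")

```text
time_s: 11.95
eef_pos: [0.5158, 0.2594, 0.0131]
eef_rot: [-0.001, 0.745, 0.667, -0.001]
wrist_force: [0.8, 0.6, 0.1]
opening: 1.001
grasp_force: 0.0
```

Request:
servo_tool(series="1 0 0 0 0 0 0;1 0 0 0 0 0 0;1 0 0 0 0 0 0;1 0 0 0 0 0 0;1 0 0 0 0 0 0;1 0 0 0 0 0 0;1 0 0 0 0 0 0;1 0 0 0 0 0 0")

```text
time_s: 12.62
eef_pos: [0.5182, 0.2601, 0.0163]
eef_rot: [0.001, 0.745, 0.667, 0.002]
wrist_force: [-1.1, -0.2, 5.9]
opening: 0.601
grasp_force: 61.6
```

Request:
servo_tool(series="1 0 0 -0.01 0 0 0;1 0 0 -0.03 0 0 0;1 0 0 -0.06 0 0 0;1 0 0 -0.1 0 0 0;1 0 0 -0.13 0 0 0;1 0 0 -0.13 0 0 0;1 0 0 -0.13 0 0 0")

```text
time_s: 13.2
eef_pos: [0.5185, 0.2602, 0.1477]
eef_rot: [0.002, 0.745, 0.667, 0.003]
wrist_force: [0.3, -1.0, -1.9]
opening: 0.606
grasp_force: 62.6
```

```bash
python3 - <<'E'
from h import *
p,_,o=tool();print(p,o["opening"],o["grasp_force"]); b=bay(-38); print(b); go(*b,.145,SA)
E
```

```text
[0.51852108 0.26020289 0.14774198] 0.6060906717871817 62.62162038618044
[ 0.50314584 -0.26957031]
shift mm [-528.3   42.7    1.7] turn [ 0.36 -0.16  6.42]
```

Request:
servo_tool(series="1 -0.02 0.002 0 0 0 0;1 -0.06 0.005 0 0 0 1;1 -0.1 0.008 0 0 0 2;1 -0.14 0.011 0 0 0 3;1 -0.18 0.014 0 0 0 4;1 -0.22 0.018 0 0 0 5;1 -0.26 0.021 0 0 0 6;1 -0.3 0.024 0 0 0 6.4;1 -0.34 0.028 0 0 0 6.4;1 -0.38 0.031 0 0 0 6.4;1 -0.42 0.034 0 0 0 6.4;1 -0.46 0.037 0 0 0 6.4")

```text
time_s: 14.2
eef_pos: [0.5015, -0.203, 0.1427]
eef_rot: [-0.001, 0.781, 0.625, -0.0]
wrist_force: [0.6, 0.7, -1.2]
opening: 0.604
grasp_force: 62.6
```

Request:
servo_tool(series="1 0 0 0 0 0 0;1 0 0 0 0 0 0")

```text
time_s: 14.37
eef_pos: [0.5017, -0.2033, 0.1427]
eef_rot: [-0.001, 0.782, 0.623, -0.0]
wrist_force: [-0.1, 0.6, -0.3]
opening: 0.604
grasp_force: 62.6
```

```bash
python3 - <<'E'
from h import *
p,_,o=tool();print(p,o["opening"],o["grasp_force"]); go(*bay(-38),.0143,SA)
E
```

```text
[ 0.50167785 -0.20331027  0.14265917] 0.6036083469483157 62.64437025129155
shift mm [-64.4  16.5 128.3] turn [-0.12 -0.05 -0.24]
```

Request:
servo_tool(series="1 -0.03 0.008 0 0 0 0;1 -0.064 0.016 0 0 0 0;1 -0.064 0.016 0 0 0 0;1 -0.064 0.016 0.03 0 0 0;1 -0.064 0.016 0.065 0 0 0;1 -0.064 0.016 0.1 0 0 0;1 -0.064 0.016 0.115 0 0 0;1 -0.064 0.016 0.12 0 0 0;1 -0.064 0.016 0.124 0 0 0;1 -0.064 0.016 0.126 0 0 0;1 -0.064 0.016 0.128 0 0 0;1 -0.064 0.016 0.128 0 0 0")

```text
time_s: 15.37
eef_pos: [0.5053, -0.2679, 0.017]
eef_rot: [0.001, 0.781, 0.625, 0.0]
wrist_force: [-0.2, 0.3, -0.7]
opening: 0.609
grasp_force: 62.8
```

Request:
servo_tool(series="1 0 0 0.001 0 0 0;1 0 0 0.002 0 0 0;1 0 0 0.003 0 0 0;1 0 0 0.003 0 0 0;1 0 0 0.003 0 0 0")

```text
time_s: 15.78
eef_pos: [0.505, -0.2682, 0.0143]
eef_rot: [0.001, 0.781, 0.625, 0.0]
wrist_force: [-3.2, 0.3, 7.5]
opening: 0.603
grasp_force: 63.3
```

Contact. Release, rise, and head back for the flask.

Request:
servo_tool(series="0 0 0 0 0 0 0;-0.3 0 0 0 0 0 0;-0.6 0 0 0 0 0 0;-1 0 0 0 0 0 0;-1 0 0 0 0 0 0;-1 0 0 0 0 0 0;-1 0 0 -0.03 0 0 0;-1 0 0 -0.07 0 0 0;-1 0 0 -0.11 0 0 0;-1 0 0 -0.15 0 0 0;-1 0 0 -0.17 0 0 0;-1 0 0 -0.17 0 0 0")

```text
time_s: 16.78
eef_pos: [0.5074, -0.2699, 0.1895]
eef_rot: [0.005, 0.781, 0.625, 0.001]
wrist_force: [1.5, -0.6, 0.7]
opening: 1.001
grasp_force: 0.0
```

```bash
python3 - <<'E'
from h import *
print(tool()[0]); c,T,P=wrist("pics/w6.png"); tops(P,.04); go(.5036,.187,.18,WA)
c=dict(np.load("pics/w4.npz")); p=np.array([0.50778073,0.13265874,0.1906041]); r=R.from_quat([.7443,.6678,0,0]); T=np.eye(4); T[:3,:3]=r.as_matrix(); T[:3,3]=p; P=pts(c,T@c["T_tool_cam"]).reshape(-1,3)
m=(P[:,2]>.066)&(P[:,2]<.074)&(P[:,1]>.15)&(P[:,1]<.222)&(abs(P[:,0]-.5)<.04); print(m.sum(),cv2.minAreaRect((P[m,:2]*1000).astype(np.float32)))
E
```

```text
[ 0.50741424 -0.26994055  0.18949095]
top 0.11 ctr [ 0.6353 -0.4885] ext [0.014 0.021] 140
top 0.078 ctr [ 0.4876 -0.345 ] ext [0.043 0.043] 1777
top 0.065 ctr [ 0.5051 -0.2695] ext [0.052 0.052] 2930
shift mm [ 444.2 -102.6    4.3] turn [ 0.32  0.19 -6.39]
1868 ((503.6654357910156, 186.3754119873047), (49.918434143066406, 31.98895835876465), 86.71414184570312)
```

Request:
servo_tool(series="-1 0.02 -0.005 0 0 0 0;-1 0.06 -0.014 0 0 0 -1;-1 0.1 -0.023 0 0 0 -2;-1 0.14 -0.032 0 0 0 -3;-1 0.18 -0.042 0 0 0 -4;-1 0.22 -0.051 0 0 0 -5;-1 0.26 -0.06 0 0 0 -6;-1 0.3 -0.069 0 0 0 -7;-1 0.34 -0.078 0 0 0 -8;-1 0.38 -0.088 0 0 0 -9.4;-1 0.42 -0.097 0 0 0 -9.4;-1 0.443 -0.102 0 0 0 -9.4")

```text
time_s: 17.83
eef_pos: [0.5003, 0.1906, 0.1809]
eef_rot: [-0.001, 0.726, 0.687, -0.001]
wrist_force: [0.0, 0.0, -0.4]
opening: 0.999
grasp_force: 0.0
```

Request:
servo_tool(series="-1 0 0 0 0 0 0;-1 0 0 0 0 0 0;-1 0 0 0 0 0 0")

```text
time_s: 18.08
eef_pos: [0.5013, 0.1865, 0.1813]
eef_rot: [-0.001, 0.727, 0.687, -0.001]
wrist_force: [-0.4, -1.6, -0.1]
opening: 0.994
grasp_force: 0.0
```

```bash
python3 - <<'E'
from h import *
print(tool()[0]); go(.5037,.1864,.013,-3.3)
E
```

```text
[0.50132918 0.18648116 0.1812961 ]
shift mm [  0.2   2.8 168.3] turn [-0.16  0.06  0.03]
```

Request:
servo_tool(series="-1 0 0.003 0.03 0 0 0;-1 0 0.003 0.07 0 0 0;-1 0 0.003 0.11 0 0 0;-1 0 0.003 0.14 0 0 0;-1 0 0.003 0.16 0 0 0;-1 0 0.003 0.169 0 0 0;-1 0 0.003 0.169 0 0 0;-1 0 0.003 0.169 0 0 0")

```text
time_s: 18.75
eef_pos: [0.5057, 0.1859, 0.0142]
eef_rot: [-0.0, 0.728, 0.686, -0.0]
wrist_force: [1.0, 1.1, 1.1]
opening: 1.001
grasp_force: 0.0
```

Request:
servo_tool(series="1 0 0 0 0 0 0;1 0 0 0 0 0 0;1 0 0 0 0 0 0;1 0 0 0 0 0 0;1 0 0 0 0 0 0;1 0 0 0 0 0 0;1 0 0 0 0 0 0;1 0 0 0 0 0 0;1 0 0 0 0 0 0")

```text
time_s: 19.5
eef_pos: [0.5061, 0.187, 0.015]
eef_rot: [0.0, 0.727, 0.687, 0.001]
wrist_force: [-1.8, -0.5, 5.9]
opening: 0.363
grasp_force: 60.1
```

Gripped (opening 31 mm). Lift.

Request:
servo_tool(series="1 0 0 -0.01 0 0 0;1 0 0 -0.03 0 0 0;1 0 0 -0.06 0 0 0;1 0 0 -0.1 0 0 0;1 0 0 -0.13 0 0 0;1 0 0 -0.13 0 0 0;1 0 0 -0.13 0 0 0")

```text
time_s: 20.08
eef_pos: [0.5068, 0.1871, 0.1467]
eef_rot: [0.002, 0.727, 0.687, 0.002]
wrist_force: [0.2, 0.9, -1.9]
opening: 0.367
grasp_force: 59.6
```

```bash
python3 - <<'E'
from h import *
p,_,o=tool();print(p,o["opening"],o["grasp_force"]); b=bay(38); print(b); go(*b,.143,SA)
E
```

```text
[0.50683025 0.18710572 0.14668751] 0.3666800838808449 59.5765095949173
[ 0.51985416 -0.19542969]
shift mm [-381.2   34.9    3.5] turn [ 0.29 -0.08  9.42]
```

Request:
servo_tool(series="1 -0.02 0.002 0 0 0 0;1 -0.06 0.005 0 0 0 1;1 -0.1 0.009 0 0 0 2;1 -0.14 0.013 0 0 0 4;1 -0.18 0.016 0 0 0 6;1 -0.22 0.02 0 0 0 8;1 -0.26 0.024 0 0 0 9.4;1 -0.3 0.028 0 0 0 9.4;1 -0.34 0.031 0 0 0 9.4;1 -0.375 0.035 0 0 0 9.4;1 -0.381 0.035 0 0 0 9.4;1 -0.381 0.035 0 0 0 9.4")

```text
time_s: 21.08
eef_pos: [0.5171, -0.1974, 0.1422]
eef_rot: [-0.001, 0.782, 0.623, -0.001]
wrist_force: [-0.8, 0.2, -1.0]
opening: 0.363
grasp_force: 59.6
```

```bash
python3 - <<'E'
from h import *
p,_,o=tool();print(p,o["opening"],o["grasp_force"]); go(*bay(38),.013,SA)
E
```

```text
[ 0.51706101 -0.1974325   0.14217621] 0.3626744687692885 59.57162797451019
shift mm [  2.5   2.6 129.2] turn [-0.16 -0.04 -0.21]
```

Request:
servo_tool(series="1 0.001 0.001 0.03 0 0 0;1 0.001 0.001 0.065 0 0 0;1 0.001 0.001 0.1 0 0 0;1 0.001 0.001 0.115 0 0 0;1 0.001 0.001 0.122 0 0 0;1 0.001 0.001 0.126 0 0 0;1 0.001 0.001 0.128 0 0 0;1 0.001 0.001 0.129 0 0 0;1 0.001 0.001 0.13 0 0 0;1 0.001 0.001 0.131 0 0 0;1 0.001 0.001 0.131 0 0 0")

```text
time_s: 22.0
eef_pos: [0.5201, -0.1951, 0.0137]
eef_rot: [0.001, 0.781, 0.625, 0.0]
wrist_force: [0.9, 0.7, -0.7]
opening: 0.367
grasp_force: 59.7
```

Request:
servo_tool(series="1 0 0 0.001 0 0 0;1 0 0 0.001 0 0 0;1 0 0 0.001 0 0 0;0.2 0 0 0.001 0 0 0;-0.2 0 0 0.001 0 0 0;-0.6 0 0 0.001 0 0 0;-1 0 0 0.001 0 0 0;-1 0 0 0.001 0 0 0;-1 0 0 0.001 0 0 0;-1 0 0 0.001 0 0 0")

```text
time_s: 22.83
eef_pos: [0.5195, -0.1948, 0.0118]
eef_rot: [-0.0, 0.781, 0.625, -0.0]
wrist_force: [-0.2, -0.1, -0.8]
opening: 1.001
grasp_force: 0.0
```

Request:
servo_tool(series="-1 0 0 -0.02 0 0 0;-1 0 0 -0.06 0 0 0;-1 0 0 -0.1 0 0 0;-1 0 0 -0.14 0 0 0;-1 0 0 -0.17 0 0 0;-1 0 0 -0.17 0 0 0;-1 0 0 -0.17 0 0 0")

```text
time_s: 23.42
eef_pos: [0.5209, -0.1957, 0.1844]
eef_rot: [0.002, 0.781, 0.625, 0.001]
wrist_force: [-0.6, -0.5, -0.9]
opening: 1.004
grasp_force: 0.0
```

```bash
python3 - <<'E'
from h import *
print(tool()[0]); c,T,P=wrist("pics/w7.png"); tops(P,.04); go(.498,.1105,.18,WA)
E
```

```text
[ 0.52090882 -0.19566763  0.18440232]
top 0.094 ctr [ 0.6493 -0.4567] ext [0.012 0.007] 56
top 0.078 ctr [ 0.4884 -0.3348] ext [0.041 0.024] 735
top 0.065 ctr [ 0.5049 -0.2693] ext [0.053 0.053] 2534
top 0.084 ctr [ 0.5203 -0.1957] ext [0.021 0.021] 605
top 0.062 ctr [ 0.4752 -0.0106] ext [0.022 0.007] 181
shift mm [293.1 -88.1   1.9] turn [ 0.05  0.02 -6.39]
```

Request:
servo_tool(series="-1 0.02 -0.006 0 0 0 0;-1 0.06 -0.018 0 0 0 -1;-1 0.1 -0.03 0 0 0 -2;-1 0.14 -0.042 0 0 0 -3;-1 0.18 -0.054 0 0 0 -4;-1 0.22 -0.066 0 0 0 -5;-1 0.26 -0.078 0 0 0 -6.4;-1 0.292 -0.088 0 0 0 -6.4;-1 0.292 -0.088 0 0 0 -6.4;-1 0.292 -0.088 0 0 0 -6.4;-1 0.292 -0.088 0 0 0 -6.4")

```text
time_s: 24.38
eef_pos: [0.4968, 0.1092, 0.1802]
eef_rot: [-0.001, 0.745, 0.668, -0.001]
wrist_force: [0.3, -0.1, -0.1]
opening: 0.999
grasp_force: 0.0
```

```bash
python3 - <<'E'
from h import *
print(tool()[0]); c,T,P=wrist("pics/w8.png"); tops(P,.04);go(.498,.1097,.013,WA)
E
```

```text
[0.49684873 0.10917064 0.18019901]
top 0.087 ctr [0.4783 0.0063] ext [0.01  0.009] 125
top 0.041 ctr [0.5108 0.0685] ext [0.05  0.006] 49
top 0.041 ctr [0.4677 0.073 ] ext [0.029 0.006] 35
top 0.095 ctr [0.4983 0.109 ] ext [0.011 0.01 ] 153
shift mm [  1.3   1.  167.6] turn [-0.13  0.04 -0.03]
```

Request:
servo_tool(series="-1 0.001 0.001 0.03 0 0 0;-1 0.001 0.001 0.07 0 0 0;-1 0.001 0.001 0.11 0 0 0;-1 0.001 0.001 0.14 0 0 0;-1 0.001 0.001 0.155 0 0 0;-1 0.001 0.001 0.164 0 0 0;-1 0.001 0.001 0.164 0 0 0;-1 0.001 0.001 0.164 0 0 0")

```text
time_s: 25.1
eef_pos: [0.4994, 0.1093, 0.0181]
eef_rot: [-0.0, 0.745, 0.667, -0.0]
wrist_force: [0.4, 0.7, 0.4]
opening: 0.998
grasp_force: 0.0
```

Request:
servo_tool(series="1 0 0 0 0 0 0;1 0 0 0 0 0 0;1 0 0 0 0 0 0;1 0 0 0 0 0 0;1 0 0 0 0 0 0;1 0 0 0 0 0 0;1 0 0 0 0 0 0;1 0 0 0 0 0 0;1 0 0 0 0 0 0")

```text
time_s: 25.85
eef_pos: [0.4999, 0.1103, 0.0191]
eef_rot: [0.001, 0.745, 0.667, 0.001]
wrist_force: [-0.7, -2.4, 5.2]
opening: 0.43
grasp_force: 60.3
```

Request:
servo_tool(series="1 0 0 -0.01 0 0 0;1 0 0 -0.03 0 0 0;1 0 0 -0.06 0 0 0;1 0 0 -0.1 0 0 0;1 0 0 -0.13 0 0 0;1 0 0 -0.13 0 0 0;1 0 0 -0.13 0 0 0")

```text
time_s: 26.43
eef_pos: [0.5006, 0.1104, 0.1507]
eef_rot: [0.002, 0.745, 0.667, 0.002]
wrist_force: [0.2, 0.1, -1.2]
opening: 0.425
grasp_force: 60.1
```

```bash
python3 - <<'E'
from h import *
p,_,o=tool();print(p,o["opening"],o["grasp_force"]); b=bay(114); print(b); go(*b,.147,SA)
E
```

```text
[0.50059649 0.11036216 0.15074004] 0.4252094295268679 60.093648416223004
[ 0.53656247 -0.12128906]
shift mm [-226.3   61.     4. ] turn [ 0.31 -0.05  6.43]
```

Request:
servo_tool(series="1 -0.02 0.005 0 0 0 0;1 -0.055 0.015 0 0 0 1;1 -0.09 0.024 0 0 0 2;1 -0.125 0.034 0 0 0 4;1 -0.16 0.043 0 0 0 6;1 -0.195 0.052 0 0 0 6.4;1 -0.22 0.059 0 0 0 6.4;1 -0.226 0.061 0 0 0 6.4;1 -0.226 0.061 0 0 0 6.4;1 -0.226 0.061 0 0 0 6.4;1 -0.226 0.061 0 0 0 6.4")

```text
time_s: 27.35
eef_pos: [0.534, -0.1194, 0.147]
eef_rot: [-0.001, 0.781, 0.625, -0.0]
wrist_force: [0.3, 0.3, 0.2]
opening: 0.428
grasp_force: 60.0
```

```bash
python3 - <<'E'
from h import *
p,_,o=tool();print(p,o["opening"],o["grasp_force"]); go(*bay(114),.0171,SA)
E
```

```text
[ 0.53399519 -0.11943234  0.14698026] 0.4276145366315259 60.04905292997137
shift mm [ -1.4   3.2 129.9] turn [-0.12 -0.05  0.07]
```

Request:
servo_tool(series="1 -0.001 0.002 0.03 0 0 0;1 -0.001 0.002 0.065 0 0 0;1 -0.001 0.002 0.1 0 0 0;1 -0.001 0.002 0.115 0 0 0;1 -0.001 0.002 0.123 0 0 0;1 -0.001 0.002 0.127 0 0 0;1 -0.001 0.002 0.129 0 0 0;1 -0.001 0.002 0.13 0 0 0;1 -0.001 0.002 0.131 0 0 0;1 -0.001 0.002 0.132 0 0 0;1 -0.001 0.002 0.132 0 0 0;1 -0.001 0.002 0.132 0 0 0")

```text
time_s: 28.35
eef_pos: [0.5376, -0.1229, 0.0171]
eef_rot: [0.001, 0.781, 0.625, 0.001]
wrist_force: [-0.1, 2.0, 5.2]
opening: 0.432
grasp_force: 60.7
```

Request:
servo_tool(series="0.2 0 0 0 0 0 0;-0.2 0 0 0 0 0 0;-0.6 0 0 0 0 0 0;-1 0 0 0 0 0 0;-1 0 0 0 0 0 0;-1 0 0 0 0 0 0;-1 0 0 0 0 0 0")

```text
time_s: 28.93
eef_pos: [0.5364, -0.1225, 0.0157]
eef_rot: [-0.0, 0.781, 0.625, -0.0]
wrist_force: [-0.4, 0.9, -0.3]
opening: 1.002
grasp_force: 0.0
```

Request:
servo_tool(series="-1 0 0 -0.02 0 0 0;-1 0 0 -0.06 0 0 0;-1 0 0 -0.1 0 0 0;-1 0 0 -0.14 0 0 0;-1 0 0 -0.17 0 0 0;-1 0.04 0 -0.17 0 0 0;-1 0.08 0 -0.17 0 0 0;-1 0.12 0 -0.17 0 0 0;-1 0.16 0 -0.17 0 0 0;-1 0.2 0 -0.17 0 0 0;-1 0.2 0 -0.17 0 0 0;-1 0.2 0 -0.17 0 0 0")

```text
time_s: 29.93
eef_pos: [0.5803, 0.0749, 0.1856]
eef_rot: [-0.0, 0.78, 0.626, -0.0]
wrist_force: [-0.2, 0.3, -0.3]
opening: 0.999
grasp_force: 0.0
```

```bash
python3 - <<'E'
from h import *
for n in("scene","side"):
    c=save(n,f"pics/{n}9.png"); tops(pts(c,c["extrinsics"]))
E
```

```text
top 0.079 ctr [ 0.4886 -0.3449] ext [0.044 0.043] 617
top 0.066 ctr [ 0.5069 -0.2692] ext [0.052 0.052] 836
top 0.085 ctr [ 0.5216 -0.1955] ext [0.022 0.022] 154
top 0.093 ctr [ 0.5399 -0.126 ] ext [0.012 0.011] 38
top 0.087 ctr [0.4804 0.0032] ext [0.008 0.01 ] 28
top 0.073 ctr [0.6302 0.3283] ext [0.043 0.044] 348
top 0.08 ctr [ 0.4857 -0.3404] ext [0.041 0.043] 150
top 0.066 ctr [ 0.5035 -0.2674] ext [0.051 0.056] 263
top 0.085 ctr [ 0.5185 -0.1933] ext [0.021 0.026] 60
top 0.089 ctr [ 0.5313 -0.1211] ext [0.005 0.012] 11
top 0.087 ctr [0.4769 0.0088] ext [0.01  0.009] 23
top 0.074 ctr [0.3956 0.3249] ext [0.042 0.043] 475
top 0.075 ctr [0.6272 0.3316] ext [0.042 0.044] 439
```

View pics/scene9.png

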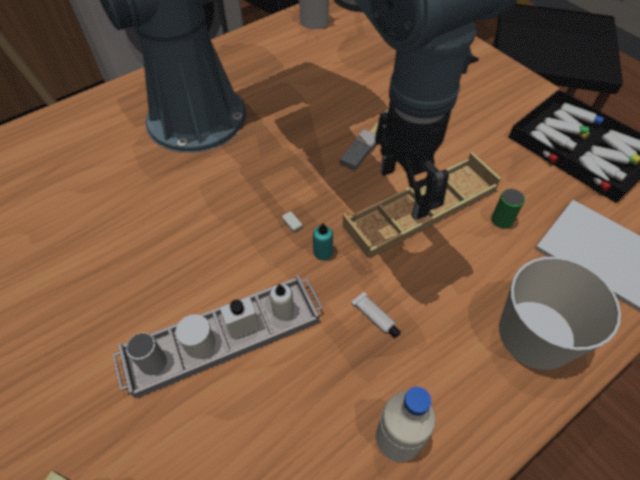

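All four stand upright in their own bays of the steel rack: can (145,352) at the right end, then jar (195,335), flask (240,316) and bottle (282,300). The look-alikes haven't moved.

```bash
python3 -c "
from bench import ctrl
print(ctrl.hand_in())"
```

```text
the job is handed in; nothing more can be done
None
```

The job is handed in after about 30 s: from the right end of the steel rack stand can, jar, flask and bottle, the reverse of the wooden rack, each upright in its own bay; one grasp at the jar closed on nothing and was redone without moving it.

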